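# Stand the fallen price signs back up

### The job

Two of the three little sign holders on the market stall have been knocked flat on their backs. Tip each of them back up onto its foot, about where it lies, by pushing lightly on it with the fingers: do not pinch, lift or carry it. Leave the sign that still stands, the gift box and the bead jar as they are.

Things in the scene. Friction and masses are not known exactly. Their poses are not given: they have to be found in the camera images.
- sign_coral: L-shaped holder, dark wood, white card with orange stripe and hoops. Panel (mm) 90 wide, 85 tall, 6 thick; foot 90 wide, 64 deep, 14 thick with a steel sole, heavy (0.25 kg in all). Origin: middle of the bottom back edge. Own axes: x to its front along the foot, z up the panel. Starts flat on its back: z level, roughly to the robot; x up, the foot a wall 64 mm high at the panel's far end.
- sign_coral_foot (a point): Point on the orange holder's foot, on the side facing the panel (the foot's top when upright), mid-width, 50 mm from the bottom back edge: 50 mm up while fallen. A level push of under 1 N here, away from the panel (against the holder's z axis), rolls it over its bottom back edge; past about 20 degrees it drops onto its foot by itself.
- sign_green: L-shaped holder, dark wood, white card with green stripe and hoops. Panel (mm) 90 wide, 85 tall, 6 thick; foot 90 wide, 64 deep, 14 thick with a steel sole, heavy (0.25 kg in all). Origin: middle of the bottom back edge. Own axes: x to its front along the foot, z up the panel. Starts flat on its back: z level, roughly to the robot; x up, the foot a wall 64 mm high at the panel's far end.
- sign_green_foot (a point): Point on the green holder's foot, on the side facing the panel (the foot's top when upright), mid-width, 50 mm from the bottom back edge: 50 mm up while fallen. A level push of under 1 N here, away from the panel (against the holder's z axis), rolls it over its bottom back edge; past about 20 degrees it drops onto its foot by itself.
- sign_blue: L-shaped holder, dark wood, white card with blue stripe and hoops. Panel (mm) 90 wide, 85 tall, 6 thick; foot 90 wide, 64 deep, 14 thick with a steel sole, heavy (0.25 kg in all). Origin: middle of the bottom back edge. Own axes: x to its front along the foot, z up the panel. It stands on its foot already, front roughly away from the robot: leave it alone.
- gift_box: kraft-card gift box, 70 x 90 x 26 high (mm), black inlay with a pendant on top; origin at the centre of its underside, z up. A bystander.
- bead_jar: closed amber glass jar with a brass lid, 54 in diameter, 70 high (mm); origin at the centre of its underside, z up. A bystander.
Mind the look-alikes: they are no part of the job. Leave any turquoise look-alike of the sign_green alone.

How it is judged:
By the outcome, as a careful person would: the job done as asked, in the order asked, and still so for the second after the job is handed in, with the robot touching nothing.
It also fails if it takes over 45 s, if anything falls off the work surface, if the arm or the gripper's body presses on something with over 40 N, if the wrist force passes 120 N, or if a joint passes its speed limit or range.

### The arm

A 6-joint arm with a two-finger parallel gripper is mounted at the origin on the work surface. World frame = base frame: x ahead of the robot, y to its left, z up, the work surface at z = 0. Lengths are in m, angles in degrees, forces in N, time in s.
With the tool pointing down it reaches from about 0.4 to 0.825 m from the base axis. Payload 7 kg.
Tool frame: the origin (TCP) lies on the centre line of the jaws, within the pads' length; the fingertips stand 11 mm ahead of it and the grasp point (between the pads) lies 8 mm behind it; z points along the fingers, y is the direction in which the jaws open and shut (so a half turn about z gives the same grasp; the last joint's range is limited). The gripper opens to 88 mm and grips with 3 to 60 N. Pads are 19 mm wide; open, the fingers measure 130 mm over their backs; the gripper's body (78 mm by 193 mm) begins 47 mm behind the grasp point.
Start: joints at [-57.347, 20.546, 0.682, 0, -70.136, -16.507], TCP at [0.188, -0.648, 0.238] pointing down, gripper open.
Joint ranges: [-176.03, 176.03], [-82.01, 121.73], [-58.28, 71.71], [-173.87, 95.51], [-174.79, -0.11], [-173.66, 173.66]. Speed limits (degrees/s): [136.94, 136.94, 172.46, 180, 180, 180].

### API

Orientations are given as [roll, pitch, yaw] about the fixed x, y, z axes, in that order (R = Rz(yaw) Ry(pitch) Rx(roll)).
In Python, from plant import ctrl, cams, order gives the robot as it stands.
- The arm moves only by the tool jog_arm, never from a script. Its argument "motion" is a list of rows, each an object with "offset": the shift along the tool's x, y, z in mm, a list of three; "roll": the turn about the tool's z in rad; "hand": the finger opening in mm, from 0 to 87.6. A call has 1 to 20 rows; each row is the pose to reach, as a shift and turn from the pose commanded when the call began, along the tool's axes at that moment; what a row does not reach only later rows make up. A row lasts 1/12 s, in which the tool goes at most 41.7 mm and 7.16 degrees, less where a joint would pass 70% of its speed; a pose out of reach is approached as far as the arm can. A call with a gripper value outside its range is refused whole. The fingers move at their own pace and stop on an object; the grip force is fixed at half the most. Time passes only in rows, so rows that repeat a pose let the fingers close. It gives the time, the measured TCP pose, the force and the opening at its end, in the units of the state.
- ctrl.get_obs(): the state, without advancing time (a new reading comes with each control period).
- cams.snapshot(name): name is "scene" or "side" or "wrist"; returns a dict with "img" (480x640x3 uint8, red, green, blue), "K" (3x3 intrinsics, pixels), "D" ([k1, k2, p1, p2, k3] as OpenCV has them; the pictures are not rectified), "cam_to_world" (4x4, takes a point from camera to world coordinates); the wrist camera has in their place "T_tool_cam" (4x4, takes a point from camera to tool coordinates, whose origin is the TCP and whose axes are the flange's). Camera axes: x right, y down, z forward; pixel columns grow to the right and rows downward; lengths in m; the calibration is good to about 2 mm. A picture is of the moment at which its call begins: read the wrist's pose just before it. There is no depth.
- order.close_job(): hands the job in, once; it reports no verdict.
The state is a dict: "clock": time; "joint_pos": joint angles; "qvel": joint speeds; "tau": joint torques, N m; "tool_pos": TCP position; "orientation": TCP orientation; "force": force on the tool from outside, world axes, zero at the start; "moment": the same for the moment, N m; "opening": finger opening in m.
Only numpy, scipy, OpenCV 4.12 (cv2) and the standard library are available. Lean on these libraries where they do the work, as an engineer would, in place of code of your own. Each camera call takes 0.05 s, during which the arm holds its last target. There are 200 camera calls.

## Working session

There is one attempt and no reset: what is moved stays moved. The work goes in short steps, Python scripts to look and compute and a tool call to move; the robot and the scene stay as the last step left them, time stands still between calls to the robot, and variables do not carry over. Pictures are saved under pics/ and viewed, about 8 in all and at most 12, crops included, and the job is handed in when it is done.

Besides the shell and the picture viewer there is one more tool, called as name([rows], argument=value, ...), one row to a line, values as JSON. jog_arm: Moves the arm, as the interface text tells. Its arguments: {"type":"object","properties":{"motion":{"type":"array"}},"required":["motion"]}

```bash
mkdir -p pics; ls; python3 - <<'E'
from plant import ctrl,cams,order
import cv2,numpy as np,pickle
o=ctrl.get_obs();print(o)
for n in ("scene","side"):
    s=cams.snapshot(n);pickle.dump(s,open(f"pics/{n}0.pkl","wb"))
    cv2.imwrite(f"pics/{n}0.png",s["img"][:,:,::-1]);print(n,s["K"],s["D"],s["cam_to_world"])
E
```

```text
pics
{'clock': 0.0, 'joint_pos': array([-5.73481270e+01,  2.05913017e+01,  6.33814700e-01, -1.97580559e-02,
       -7.01362350e+01, -1.65077634e+01]), 'qvel': array([-0.00649399,  0.07364292,  0.05244578, -0.08291036,  0.10801935,
        0.04417637]), 'tau': array([ 4.58949144e-04, -5.82722461e+01,  2.93038148e+01,  6.99711040e+00,
        6.67886066e-03, -1.31242296e-04]), 'tool_pos': array([ 0.18753765, -0.64793213,  0.23662563]), 'orientation': array([ 1.79904863e+02, -8.82496143e-03, -1.63862612e+02]), 'force': array([ 0.41677409, -0.14683697, -0.24634596]), 'moment': array([ 0.06127338, -0.02117451,  0.01303049]), 'opening': 0.08745838680133243}
scene [[440.13075079   0.         315.42814484]
 [  0.         440.13075079 243.61883513]
 [  0.           0.           1.        ]] [-0.0183582  0.         0.         0.         0.       ] [[-0.80402896  0.44551455 -0.39376925  1.01796409]
 [ 0.59445047  0.6166551  -0.51610574  0.51436266]
 [ 0.0128872  -0.64904027 -0.76064489  0.80219207]
 [ 0.          0.          0.          1.        ]]
side [[552.51899417   0.         326.22592604]
 [  0.         552.51899417 245.70016541]
 [  0.           0.           1.        ]] [-0.12217433  0.          0.          0.          0.        ] [[-0.90396157 -0.28573816  0.31813076  0.2711236 ]
 [-0.42740722  0.6268667  -0.65143013  0.66809573]
 [-0.01328713 -0.72483918 -0.68878996  0.79135273]
 [ 0.          0.          0.          1.        ]]
```

View pics/scene0.png

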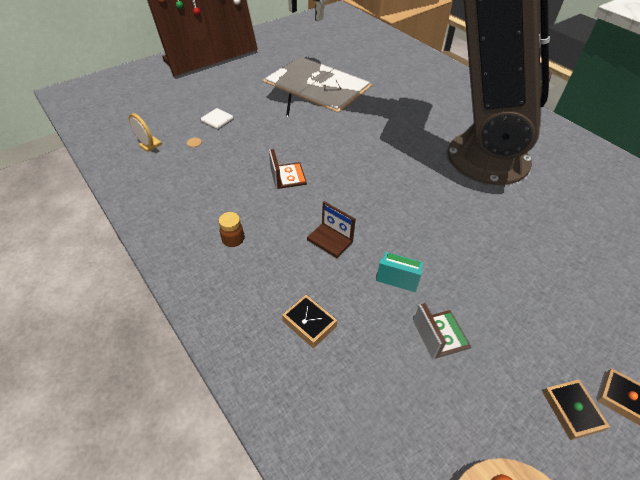

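View pics/side0.png

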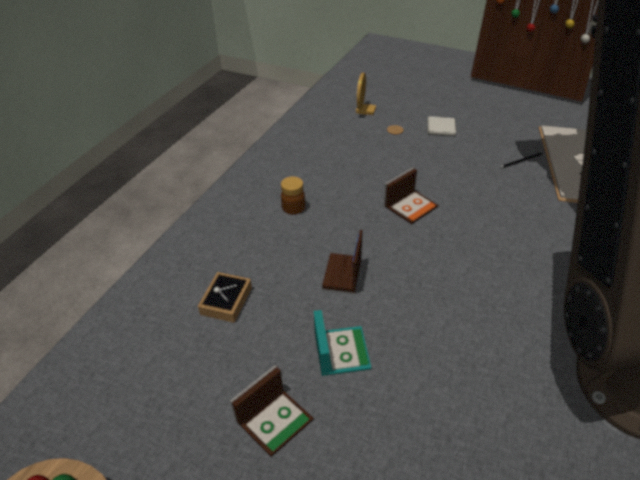

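Side view: orange sign at about (410,200), green at (272,410), and the turquoise look-alike at (342,348). Blue stands at (345,270). Next I'll zoom in to get the corners.

```bash
python3 - <<'E'
import cv2,numpy as np
a=cv2.imread("pics/scene0.png");b=cv2.imread("pics/side0.png")
def c(im,x,y,w=100,h=75):
    r=cv2.resize(im[y:y+h,x:x+w],(400,300),interpolation=cv2.INTER_CUBIC)
    for k in range(0,w,20): cv2.putText(r,str(x+k),(k*4,10),0,.35,(0,255,255));cv2.line(r,(k*4,12),(k*4,18),(0,255,255))
    for k in range(0,h,15): cv2.putText(r,str(y+k),(0,k*4+4),0,.35,(255,255,0));cv2.line(r,(24,k*4),(30,k*4),(255,255,0))
    return r
m=np.vstack([np.hstack([c(a,240,135),c(b,360,155)]),np.hstack([c(a,390,290),c(b,222,363,120,90)])])
cv2.imwrite("pics/m.png",m)
E
```

```text
(no output)
```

View pics/m.png

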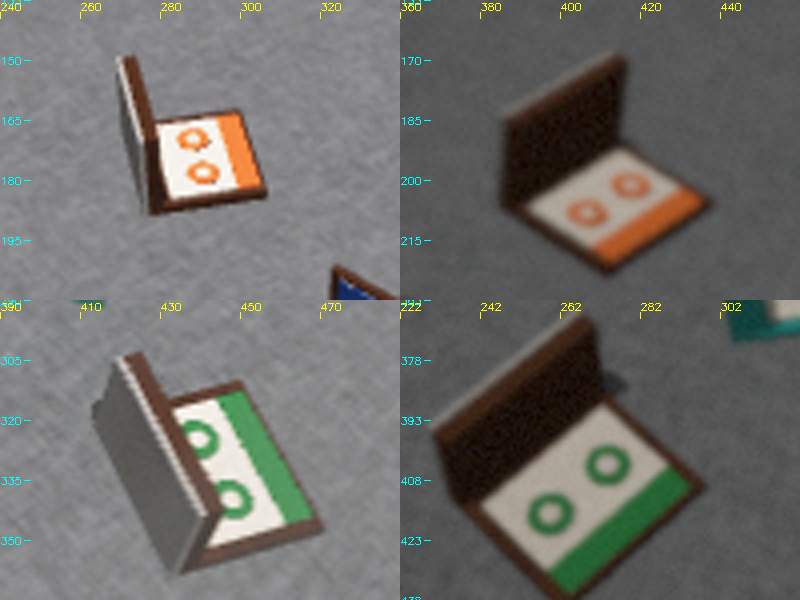

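```bash
cat >h.py <<'E'
import cv2,numpy as np,pickle
from scipy.optimize import least_squares
def proj(s,P):
    T=np.linalg.inv(s["cam_to_world"])
    return cv2.projectPoints(np.asarray(P,float),cv2.Rodrigues(T[:3,:3])[0],T[:3,3],s["K"],np.asarray(s["D"]))[0][:,0]
S={n:pickle.load(open(f"pics/{n}0.pkl","rb")) for n in("scene","side")}
def world(q,P): # fallen: q=x,y,th (direction of body z)
    c,s=np.cos(q[2]),np.sin(q[2]); P=np.asarray(P)/1000
    return np.c_[q[0]+P[:,2]*c+P[:,1]*s, q[1]+P[:,2]*s-P[:,1]*c, P[:,0]]
E
cat >fit.py <<'E'
from h import *
N,O=-45,45
F=[
("coral",{"side":([(64,O,14),(64,N,14),(6,O,85),(6,N,85)],[(387.5,185),(414.5,168.8),(412.5,222),(437.5,205)]),
 "scene":([(6,N,85),(6,O,85),(64,N,14),(0,O,0),(64,N,0)],[(300,162.5),(306.8,183.3),(274,149.3),(277.5,188.3),(269.5,150)])}),
("green",{"side":([(6,O,85),(6,N,85),(64,N,14),(64,O,14)],[(271.5,453),(313.5,419.1),(279,369),(234,403.5)]),
 "scene":([(6,N,85),(6,O,85),(0,O,0),(64,N,14),(64,O,14),(64,N,0),(64,O,0)],[(450,310),(471,346.8),(435,358.5),(425.3,303.3),(445,343),(419.5,304.5),(441.8,344.3)])})]
for n,d in F:
    f=lambda q:np.concatenate([(proj(S[k],world(q,v[0]))-v[1]).ravel() for k,v in d.items()])
    r=least_squares(f,[.6,0,np.pi],loss="soft_l1")
    print(n,r.x[:2],np.degrees(r.x[2]),np.round(f(r.x),1))
    print(" foot pt",world(r.x,[(50,0,14)]))
E
python3 fit.py
```

```text
coral [ 0.55840606 -0.28611991] 158.3322382815817 [ 1.3  2.7  1.3  2.  -1.   1.7  0.1  0.4 -0.8 -0.5  0.1 -0.6 -0.8 -0.2
 -1.4  1.3 -1.4 -0.1]
 foot pt [[ 0.54539529 -0.28095078  0.05      ]]
green [0.57976057 0.30345728] 160.73987513457695 [-1.3  3.6 -0.4 -0.8  0.9  2.   1.   3.9 -0.5 -0.3  0.2 -0.2 -2.7  1.1
 -0.4 -0.3  1.5 -0.8 -1.   0.2 -2.1 -0.1]
 foot pt [[0.56654414 0.30807529 0.05      ]]
```

jog_arm([
  {"offset": [-425,269,50],"roll": 0.66,"hand": 0},
  {"offset": [-425,269,50],"roll": 0.66,"hand": 0},
  {"offset": [-425,269,50],"roll": 0.66,"hand": 0},
  {"offset": [-425,269,50],"roll": 0.66,"hand": 0},
  {"offset": [-425,269,50],"roll": 0.66,"hand": 0},
  {"offset": [-425,269,50],"roll": 0.66,"hand": 0},
  {"offset": [-425,269,50],"roll": 0.66,"hand": 0},
  {"offset": [-425,269,50],"roll": 0.66,"hand": 0},
  {"offset": [-425,269,50],"roll": 0.66,"hand": 0},
  {"offset": [-425,269,50],"roll": 0.66,"hand": 0},
  {"offset": [-425,269,50],"roll": 0.66,"hand": 0},
  {"offset": [-425,269,50],"roll": 0.66,"hand": 0},
  {"offset": [-425,269,50],"roll": 0.66,"hand": 0},
  {"offset": [-425,269,50],"roll": 0.66,"hand": 0},
  {"offset": [-425,269,50],"roll": 0.66,"hand": 0},
  {"offset": [-425,269,50],"roll": 0.66,"hand": 0},
])

```text
clock: 1.43
tool_pos: [0.5206, -0.272, 0.1873]
orientation: [-180.0, -0.0, 158.3]
force: [-0.3, -0.8, 0.4]
opening: 0.0006
```

```bash
cat >wr.py <<'E'
from h import *
from plant import ctrl,cams
from scipy.spatial.transform import Rotation as R
import sys
q=eval(sys.argv[1]);o=ctrl.get_obs();s=cams.snapshot("wrist")
T=np.eye(4);T[:3,:3]=R.from_euler("xyz",o["orientation"],degrees=True).as_matrix();T[:3,3]=o["tool_pos"]
s["cam_to_world"]=T@s["T_tool_cam"]
im=s["img"][:,:,::-1].copy()
q=(q[0],q[1],np.radians(q[2]))
for p in proj(s,world(q,[(64,y,z) for y in(-45,45) for z in(0,14)]+[(6,y,85) for y in(-45,45)])):
    if np.abs(p).max()<2000: cv2.circle(im,tuple(int(v) for v in p),4,(255,0,255),1);print(p)
cv2.imwrite(sys.argv[2],im)
E
python3 wr.py "(.5584,-.2861,158.33)" pics/w1.png
```

```text
[267.44579489 286.90803459]
[266.70422273 271.51717069]
[373.35290022 286.88892751]
[374.13218242 271.50330883]
[272.42972174 178.46938469]
[368.09840467 178.48636493]
```

View pics/w1.png

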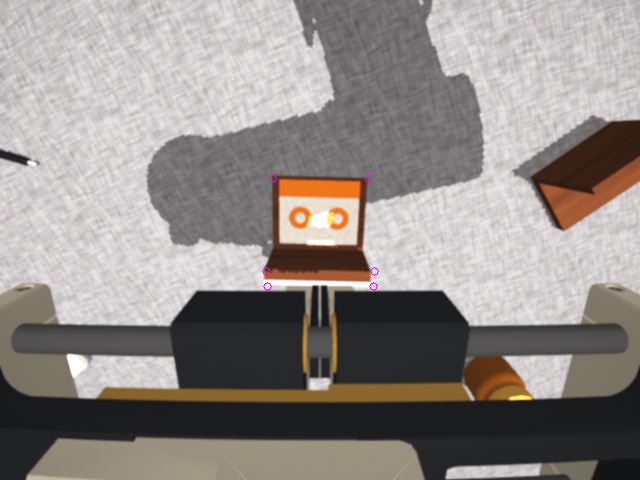

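The wrist view matches the fit to about 2 px: foot wall at row 272–287, centred on the fingers. I'll descend behind it and push along tool −x.

jog_arm([
  {"offset": [0,0,40],"roll": 0,"hand": 0},
  {"offset": [0,0,80],"roll": 0,"hand": 0},
  {"offset": [0,0,110],"roll": 0,"hand": 0},
  {"offset": [0,0,125],"roll": 0,"hand": 0},
  {"offset": [0,0,130],"roll": 0,"hand": 0},
  {"offset": [0,0,130],"roll": 0,"hand": 0},
  {"offset": [0,0,130],"roll": 0,"hand": 0},
])

```text
clock: 2.07
tool_pos: [0.5214, -0.2727, 0.0586]
orientation: [-180.0, 0.1, 158.3]
force: [-0.8, 0.1, 0.1]
opening: 0.0004
```

jog_arm([
  {"offset": [-5,0,0],"roll": 0,"hand": 0},
  {"offset": [-9,0,0],"roll": 0,"hand": 0},
  {"offset": [-13,0,0],"roll": 0,"hand": 0},
  {"offset": [-17,0,0],"roll": 0,"hand": 0},
  {"offset": [-21,0,0],"roll": 0,"hand": 0},
  {"offset": [-25,0,0],"roll": 0,"hand": 0},
  {"offset": [-29,0,0],"roll": 0,"hand": 0},
  {"offset": [-33,0,0],"roll": 0,"hand": 0},
  {"offset": [-38,0,0],"roll": 0,"hand": 0},
  {"offset": [-43,0,0],"roll": 0,"hand": 0},
  {"offset": [-48,0,0],"roll": 0,"hand": 0},
  {"offset": [-53,0,0],"roll": 0,"hand": 0},
  {"offset": [-58,0,0],"roll": 0,"hand": 0},
  {"offset": [-63,0,0],"roll": 0,"hand": 0},
  {"offset": [-68,0,0],"roll": 0,"hand": 0},
  {"offset": [-70,0,0],"roll": 0,"hand": 0},
  {"offset": [-70,0,0],"roll": 0,"hand": 0},
  {"offset": [-70,0,0],"roll": 0,"hand": 0},
])

```text
clock: 3.57
tool_pos: [0.586, -0.2976, 0.0574]
orientation: [180.0, -0.0, 158.3]
force: [0.1, 0.4, -0.1]
opening: 0.0004
```

```bash
python3 - <<'E'
from plant import cams
import cv2,numpy as np
a=cams.snapshot("scene")["img"][:,:,::-1];b=cams.snapshot("side")["img"][:,:,::-1]
c=lambda im,x,y:cv2.resize(im[y:y+160,x:x+130],(390,480))
cv2.imwrite("pics/c1.png",np.hstack([c(a,215,90),c(b,340,110)]))
E
```

```text
(no output)
```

View pics/c1.png

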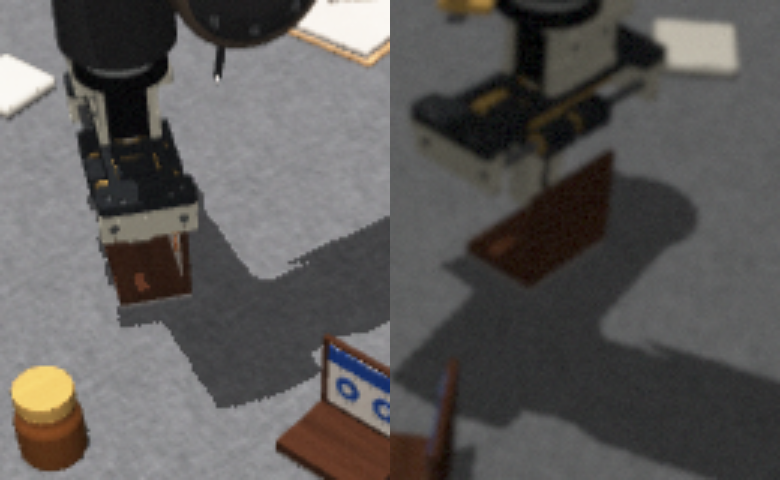

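Orange stands on its foot, with the finger clear in front of its panel and no measured force. I'll lift straight up, then move to green.

jog_arm([
  {"offset": [0,0,-35],"roll": 0,"hand": 0},
  {"offset": [0,0,-75],"roll": 0,"hand": 0},
  {"offset": [0,0,-115],"roll": 0,"hand": 0},
  {"offset": [0,0,-140],"roll": 0,"hand": 0},
  {"offset": [0,0,-140],"roll": 0,"hand": 0},
])

```text
clock: 4.08
tool_pos: [0.5889, -0.2988, 0.2052]
orientation: [180.0, 0.6, 158.4]
force: [1.1, -0.7, 0.9]
opening: 0.0005
```

jog_arm([
  {"offset": [268,554,0],"roll": -0.042,"hand": 0},
  {"offset": [268,554,0],"roll": -0.042,"hand": 0},
  {"offset": [268,554,0],"roll": -0.042,"hand": 0},
  {"offset": [268,554,0],"roll": -0.042,"hand": 0},
  {"offset": [268,554,0],"roll": -0.042,"hand": 0},
  {"offset": [268,554,0],"roll": -0.042,"hand": 0},
  {"offset": [268,554,0],"roll": -0.042,"hand": 0},
  {"offset": [268,554,0],"roll": -0.042,"hand": 0},
  {"offset": [268,554,0],"roll": -0.042,"hand": 0},
  {"offset": [268,554,0],"roll": -0.042,"hand": 0},
  {"offset": [268,554,0],"roll": -0.042,"hand": 0},
  {"offset": [268,554,0],"roll": -0.042,"hand": 0},
  {"offset": [268,554,0],"roll": -0.042,"hand": 0},
  {"offset": [268,554,0],"roll": -0.042,"hand": 0},
  {"offset": [268,554,0],"roll": -0.042,"hand": 0},
  {"offset": [268,554,0],"roll": -0.042,"hand": 0},
  {"offset": [268,554,0],"roll": -0.042,"hand": 0},
  {"offset": [268,554,0],"roll": -0.042,"hand": 0},
])

```text
clock: 5.58
tool_pos: [0.5412, 0.316, 0.1972]
orientation: [-180.0, -0.0, 160.8]
force: [-0.1, -0.1, -0.2]
opening: 0.0008
```

```bash
python3 wr.py "(.5798,.3035,160.74)" pics/w2.png
```

```text
[269.20964568 282.49409792]
[268.5265715  267.53372342]
[371.79062066 282.54812227]
[372.5301876  267.59230468]
[273.96835933 177.55545543]
[366.90485935 177.6278462 ]
```

View pics/w2.png

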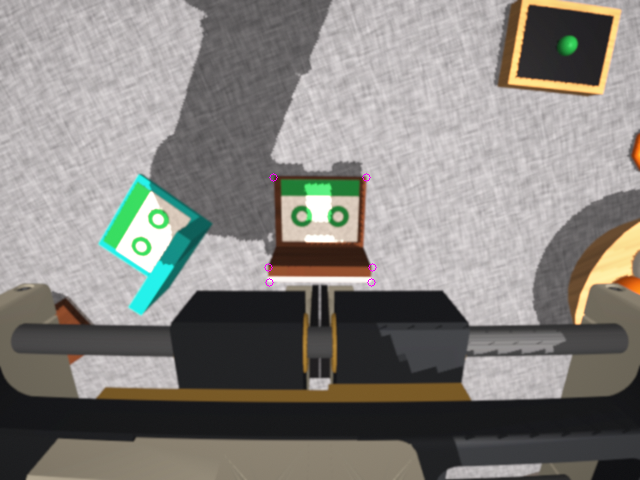

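Same agreement here: dark-wood green sign centred, turquoise one clear to the left. I'll do the same descent and push.

jog_arm([
  {"offset": [0,0,40],"roll": 0,"hand": 0},
  {"offset": [0,0,80],"roll": 0,"hand": 0},
  {"offset": [0,0,115],"roll": 0,"hand": 0},
  {"offset": [0,0,134],"roll": 0,"hand": 0},
  {"offset": [0,0,139],"roll": 0,"hand": 0},
  {"offset": [0,0,139],"roll": 0,"hand": 0},
  {"offset": [0,0,139],"roll": 0,"hand": 0},
])

```text
clock: 6.22
tool_pos: [0.5426, 0.316, 0.0599]
orientation: [179.9, 0.1, 160.7]
force: [0.3, 0.1, 0.9]
opening: 0.0003
```

jog_arm([
  {"offset": [-5,0,0],"roll": 0,"hand": 0},
  {"offset": [-9,0,0],"roll": 0,"hand": 0},
  {"offset": [-13,0,0],"roll": 0,"hand": 0},
  {"offset": [-17,0,0],"roll": 0,"hand": 0},
  {"offset": [-21,0,0],"roll": 0,"hand": 0},
  {"offset": [-25,0,0],"roll": 0,"hand": 0},
  {"offset": [-29,0,0],"roll": 0,"hand": 0},
  {"offset": [-33,0,0],"roll": 0,"hand": 0},
  {"offset": [-38,0,0],"roll": 0,"hand": 0},
  {"offset": [-43,0,0],"roll": 0,"hand": 0},
  {"offset": [-48,0,0],"roll": 0,"hand": 0},
  {"offset": [-53,0,0],"roll": 0,"hand": 0},
  {"offset": [-58,0,0],"roll": 0,"hand": 0},
  {"offset": [-63,0,0],"roll": 0,"hand": 0},
  {"offset": [-68,0,0],"roll": 0,"hand": 0},
  {"offset": [-70,0,0],"roll": 0,"hand": 0},
  {"offset": [-70,0,0],"roll": 0,"hand": 0},
  {"offset": [-70,0,0],"roll": 0,"hand": 0},
])

```text
clock: 7.72
tool_pos: [0.6077, 0.293, 0.0585]
orientation: [-180.0, -0.0, 160.7]
force: [0.5, -0.3, -0.1]
opening: 0.0005
```

jog_arm([
  {"offset": [0,0,-35],"roll": 0,"hand": 0},
  {"offset": [0,0,-75],"roll": 0,"hand": 0},
  {"offset": [0,0,-115],"roll": 0,"hand": 0},
  {"offset": [0,0,-155],"roll": 0,"hand": 0},
  {"offset": [0,0,-180],"roll": 0,"hand": 0},
  {"offset": [0,0,-180],"roll": 0,"hand": 0},
  {"offset": [0,0,-180],"roll": 0,"hand": 0},
])

```text
clock: 8.3
tool_pos: [0.6081, 0.2938, 0.2412]
orientation: [179.8, 0.1, 160.8]
force: [0.6, -0.6, -0.9]
opening: 0.0004
```

```bash
python3 - <<'E'
from plant import cams
import cv2,numpy as np
a=cams.snapshot("scene")["img"][:,:,::-1];b=cams.snapshot("side")["img"][:,:,::-1]
cv2.imwrite("pics/f.png",np.hstack([a[80:480,140:540],b[80:480,160:560]]))
E
```

```text
(no output)
```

View pics/f.png

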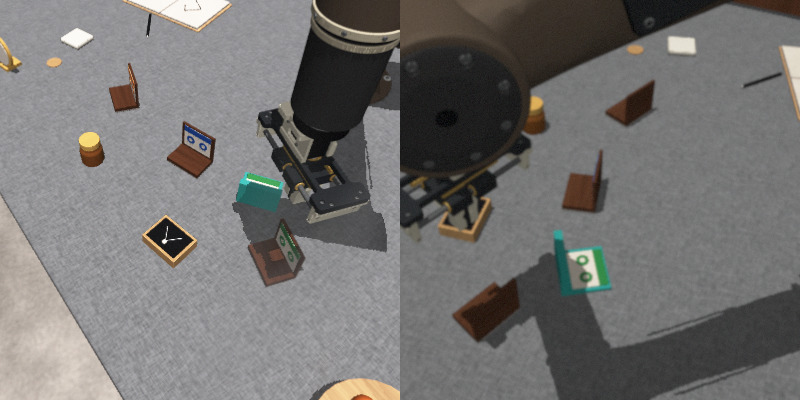

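All three dark-wood signs stand upright. Box, jar and turquoise sign look unmoved, and the gripper is high and clear. I'm handing in.

```bash
python3 -c "
from plant import order
print(order.close_job())"
```

```text
the job is handed in; nothing more can be done
None
```

Both fallen signs, orange and green, are back up on their feet about where they lay, and the job is handed in at about 8.4 s on the robot's clock. I tipped each one with a light push of the closed fingers on its foot, then lifted the fingers straight up.

- **Checks passed:** the last scene and side pictures show orange, green and blue all upright. The gift box, jar and turquoise look-alike appear unmoved, judged by eye. The gripper was high and clear, and the force readings after each push and at the end were only noise.
- **Small disagreement:** in the pose fit, some side-camera corners were 2–4 px off. The wrist views matched the fit to about 2 px before both pushes, so I did not correct for it.
- **Not checked:** I did not measure the signs' final positions. Forces were read only at the end of each move, not during the pushes.

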